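# Unhook a valve spool from its spring cradle

### The job

Take the valve spool out of the spring cradle: push it gently back against the spring until you feel the rubber buffer behind its tail, press that only lightly, then tip the head up past the retaining lip without prying against the lip, and draw the spool out of the hood. Set it down gently in the two vee blocks of the vee rest, lying level in both vees and about centred, let go, and leave the other things on the table where they are.

Things in the scene. Friction and masses are not known exactly. Their poses are not given: they have to be found in the camera images.
- spool_mid (a point): Centre (half-way along the axis) of the grey steel valve spool: a grooved round bar 125 mm long, 21 mm in diameter, about 0.25 kg, lying level in the cradle at the start. Its z axis runs along the spool towards the flat head end (20 mm across, 62.5 mm from the centre). The other end is a tail 12 mm across and 10 mm long.
- cradle: Fixed spring cradle on a base 76 mm wide (x), 232 mm long (y, -102 to +130 mm), 10 mm thick. Origin on the table, z up. The spool lies along y over the origin, axis 56 mm up, head to -y, tail to +y, in shallow vee seats 60 mm wide at y = -62 to -42 mm and +36 to +74 mm; between the seats it is free all round above 16 mm, for the fingers. A contact force above 20 N spoils it.
- lip_end (a point): Top of the spool's head face at the start, where it stands against the end wall. A lip (flat tongue 26 mm wide, 5 mm thick) reaches over the head towards the cradle's +y, its underside 2 mm above this point. It bears no prying. Its overhang is set anew, 3 to 19 mm, and is not measured: the spool must go that far to +y before its head can come up. Axes as the cradle's.
- spring_end (a point): Tail end of the spool at the start, on its axis. A plunger presses the tail to the cradle's -y with 3 to 7 N. 1.5 mm after the head is clear of the lip, wherever that is set, the tail meets a rubber buffer: from then 6 to 9 N, rising 9 N per mm; so a push of 11 to 14 N, rising fast, tells that the head is clear. The buffer gives 3 mm, then is solid. Axes as the cradle's.
- hood_edge (a point): Underside of the hood's front edge, 82.5 mm up: a roof 6 mm thick, 60 mm wide, from here 36 mm to the cradle's +y over the tail, on cheeks 42 mm apart. It is 16 mm above the lying spool, which so cannot be lifted straight out. Tipped head up 16 to 20 degrees about its tail end, the head passes over the lip and the spool can be drawn out along its own axis. Axes as the cradle's.
- vee_rest: Fixed vee rest: base plate 76 mm (x) by 150 mm (y), 10 mm thick, with two 90-degree vee blocks 48 mm wide and 20 mm long, centred at y = -43 and +43 mm; tops about 46 mm high. Origin on the table below its middle, z up. A spool lying in both vees has its axis along y, 48 mm above the table. 66 mm are free between the blocks, for the fingers. Either way round will do.
- nut: Loose steel nut, 28 mm across, 16 mm high, a bystander between the cradle and the rest; origin at the centre of its underside.
- bush: Loose bronze bush, 32 mm in diameter, 34 mm high, a bystander between the cradle and the rest; origin at the centre of its underside.
- gear: Loose dark pump gear, 52 mm in diameter, 29 mm high, a bystander farther back; origin at the centre of its underside.

How it is judged:
At the end, for the whole second after the job is handed in: The spool lies at rest in both vees of the vee rest: its centre within 4 mm across, 18 mm along and 4 mm in height of the seated place, its axis within 0.08 rad of the vees (x of spool_mid in the frame of vee_rest between -0.004 and 0.004 m and y of spool_mid in the frame of vee_rest between -0.018 and 0.018 m and z of spool_mid in the frame of vee_rest between 0.044 and 0.052 m and angle between the z axis of spool_mid and the y axis of vee_rest, either way round below 0.08 rad and linear speed of spool below 0.02 m/s); the robot touches nothing.
It fails at once if the spool is forced against the cradle, its lip, spring, buffer or hood with more than 20 N (contact force between spool and cradle above 20 N).
It fails at once if the spool is pried against the lip with more than 6 N (contact force between spool and lip above 6 N).
It fails at once if the spool is set down hard on the vee rest (more than 30 N) (contact force between spool and vee_rest above 30 N).
It fails at once if a loose bystander is moved by more than 20 mm (distance of any of nut, bush, gear from where it was at the start of the episode above 0.02 m).
It also fails if it takes over 72 s, if anything falls off the work surface, if the arm or the gripper's body presses on something with over 40 N, if the wrist force passes 120 N, or if a joint passes its speed limit or range.

### The arm

A 6-joint arm with a two-finger parallel gripper is mounted at the origin on a cart in front of the work surface, level with it; the furniture and walls round the work are solid. World frame = base frame: x ahead of the robot, y to its left, z up, the work surface at z = 0. Lengths are in m, angles in rad, forces in N, time in s.
With the tool pointing down it reaches from about 0.275 to 0.825 m from the base axis. Payload 5.2 kg.
Tool frame: the origin (TCP) lies on the centre line of the jaws, within the pads' length; the fingertips stand bot.nose_length ahead of it and the grasp point (between the pads) lies 8 mm behind it (bot.nose_length is the distance from the TCP to the fingertips, in m); z points along the fingers, y is the line along which they close (so a half turn about z gives the same grasp; the last joint's range is limited). The gripper opens to 93 mm and grips with 3 to 60 N. Pads are 15 mm wide; open, the fingers measure 128 mm over their backs; the gripper's body (75 mm by 188 mm) begins 65 mm behind the grasp point.
Start: joints at [1.013, 0.259, 1.535, -0, 1.348, -0.203], TCP at [0.191, 0.516, 0.23] pointing down, gripper open.
Joint ranges: [-3.14, 3.14], [-0.91, 2.08], [0.19, 2.58], [-1.22, 4.36], [0.22, 2.71], [-3.12, 3.12]. Speed limits (rad/s): [2.57, 2.57, 3.14, 3.14, 3.14, 3.14].

### API

Orientations are given as a 3x3 rotation matrix whose columns are the frame's x, y, z axes.
In Python, from workcell import bot gives the robot as it stands.
- The arm moves only by the shell command python3 -m crank 'ROWS'. ROWS is JSON, one flat list of numbers, 7 for each row, row after row: the shift along the tool's x, y, z as a fraction of full scale, then the turn, a rotation vector about the tool's x, y, z as a fraction of full scale, then the opening, from -1 (shut) to 1 (fully open), so that 0 is half open. A call has 1 to 12 rows; each row shifts and turns the commanded pose from where the row before left it, along the tool's axes as they then stand; what a row does not reach is not made up. Full scale, the value 1, is 0.4 m for a shift and pi rad for a turn. A row lasts 1/12 s, in which the tool goes at most 41.7 mm and 7.16 degrees, less where a joint would pass 70% of its speed; a pose out of reach is approached as far as the arm can. A call with a number of a shift or a turn outside -1 to 1 is refused whole. A call with a gripper value outside its range is refused whole. The fingers move at their own pace and stop on an object; the grip force is fixed at half the most. Time passes only in rows, so rows that do not move let the fingers close. It gives the time, the measured TCP pose, the force, the opening and the grip force at its end, in the units of the state.
- bot.sense(): the state, without advancing time (a new reading comes with each control period).
- bot.read_camera(name): name is "scene" or "side" or "wrist"; returns a dict with "color" (480x640x3 uint8, blue, green, red), "z_map" (480x640 float32, m along the optical axis (not along the pixel's ray), 0 where there is no reading), "K" (3x3 intrinsics, pixels), "dist" ([k1, k2, p1, p2, k3] as OpenCV has them; the pictures are not rectified), "rvec" (rotation vector, rad) and "tvec" (3), from world to camera coordinates, as OpenCV has them. Camera axes: x right, y down, z forward; pixel columns grow to the right and rows downward; lengths in m; the calibration is good to about 2 mm. A picture is of the moment at which its call begins.
- bot.hand_in(): hands the job in; it is judged then, once.
Trained networks look in a picture, given as the dict that the camera call returned (one of the last four; its "shot" number tells which), for a name from the list of things; names that differ only in an ending like _2 or _b are one class to them, and where a whole thing is asked for, a point or a joint stands for the part that bears it (a point fixed in the world has none). Each returns a list of dicts, best first, with "p" (0 to 1); they miss things now and then, are a little off and sometimes report something else, mostly with a low value. They report only what shows in the picture. A call takes as long as a camera call.
- bot.boxes_of(picture, label): "bbox" ([centre column, centre row, width, height] in pixels, round what is visible of it).
The state is a dict: "clock": time; "joint_positions": joint angles; "qvel": joint speeds; "joint_torque": joint torques, N m; "tool_pos": TCP position; "tcp_rot": TCP orientation; "ft_force": force on the tool from outside, world axes, zero at the start; "moment": the same for the moment, N m; "width": finger opening in m; "grip_force": force on a finger pad.
Only numpy, scipy, OpenCV 4.12 (cv2) and the standard library are available. Lean on these libraries where they do the work, as an engineer would, in place of code of your own. Each camera call takes 0.05 s, during which the arm holds its last target. There are 200 camera calls.

## Working session

There is one attempt and no reset: what is moved stays moved. The work goes in short steps, Python scripts to look and compute and a shell command to move; the robot and the scene stay as the last step left them, time stands still between calls to the robot, and variables do not carry over. Pictures are saved under pics/ and viewed, at most 10 in all, crops included, and the job is handed in when it is done.

```bash
ls; mkdir -p pics; cat > h.py <<'E'
import numpy as np, cv2
from workcell import bot
def cam(n):
    p=bot.read_camera(n); p['R']=cv2.Rodrigues(np.array(p['rvec'],float))[0]; p['t']=np.array(p['tvec'],float).ravel(); return p
def cloud(p):
    h,w=p['z_map'].shape
    g=np.stack(np.meshgrid(np.arange(w),np.arange(h)),-1).reshape(-1,1,2).astype(np.float64)
    u=cv2.undistortPoints(g,np.array(p['K'],float),np.array(p['dist'],float)).reshape(-1,2)
    z=p['z_map'].reshape(-1,1).astype(float)
    X=np.hstack([u*z,z])
    W=(X-p['t'])@p['R']; W[z[:,0]<=0]=np.nan
    return W.reshape(h,w,3)
E
python3 - <<'E'
from h import *
s=bot.sense(); print({k:np.round(v,3).tolist() for k,v in s.items()}, bot.nose_length)
ims=[]
for n in ['scene','side']:
    p=cam(n); W=cloud(p); np.save(n+'.npy',W); cv2.imwrite(f'pics/{n}0.png',p['color'])
    for l in ['cradle','spool_mid','vee_rest','nut','bush','gear','lip_end','spring_end','hood_edge']:
        for b in bot.boxes_of(p,l)[:1]:
            c,r=[int(x) for x in b['bbox'][:2]]
            print(n,l,round(b['p'],2),np.round(b['bbox'],0).tolist(),np.round(W[min(r,479),min(c,639)],3).tolist())
E
```

```text
pics
{'clock': 0.0, 'joint_positions': [1.013, 0.259, 1.536, -0.0, 1.348, -0.203], 'qvel': [0.0, 0.001, 0.0, -0.001, -0.001, -0.0], 'joint_torque': [0.001, -43.73, -28.4, 0.072, 0.041, -0.0], 'tool_pos': [0.191, 0.515, 0.229], 'tcp_rot': [[-0.938, 0.347, -0.001], [0.347, 0.938, -0.002], [0.0, -0.002, -1.0]], 'ft_force': [0.32, 0.299, 0.396], 'moment': [-0.037, 0.013, -0.034], 'grip_force': 0.0, 'width': 0.093} 0.011
scene cradle 0.68 [239.0, 249.0, 114.0, 84.0] [0.672, 0.194, 0.009]
scene vee_rest 0.73 [394.0, 333.0, 101.0, 68.0] [0.64, -0.162, 0.01]
scene nut 0.83 [300.0, 295.0, 14.0, 17.0] [0.622, 0.002, 0.016]
scene gear 0.69 [286.0, 239.0, 29.0, 22.0] [0.74, 0.137, 0.023]
scene lip_end 0.87 [237.0, 245.0, 122.0, 81.0] [0.627, 0.15, 0.054]
scene spring_end 0.86 [240.0, 247.0, 119.0, 82.0] [0.629, 0.146, 0.051]
scene hood_edge 0.71 [240.0, 249.0, 118.0, 83.0] [0.686, 0.207, 0.0]
side cradle 0.81 [301.0, 230.0, 71.0, 85.0] [0.629, 0.082, 0.067]
side spool_mid 0.57 [294.0, 214.0, 15.0, 24.0] [0.629, 0.163, 0.064]
side vee_rest 0.75 [339.0, 339.0, 101.0, 88.0] [0.633, -0.196, 0.037]
side nut 0.64 [364.0, 237.0, 27.0, 24.0] [0.752, 0.13, 0.021]
side bush 0.88 [266.0, 282.0, 22.0, 27.0] [0.558, -0.01, 0.026]
side gear 0.63 [362.0, 235.0, 23.0, 21.0] [0.749, 0.134, 0.022]
side lip_end 0.93 [304.0, 230.0, 70.0, 90.0] [0.633, 0.073, 0.073]
side spring_end 0.71 [302.0, 232.0, 67.0, 80.0] [0.631, 0.08, 0.064]
side hood_edge 0.97 [305.0, 234.0, 72.0, 89.0] [0.633, 0.072, 0.066]
```

View pics/scene0.png

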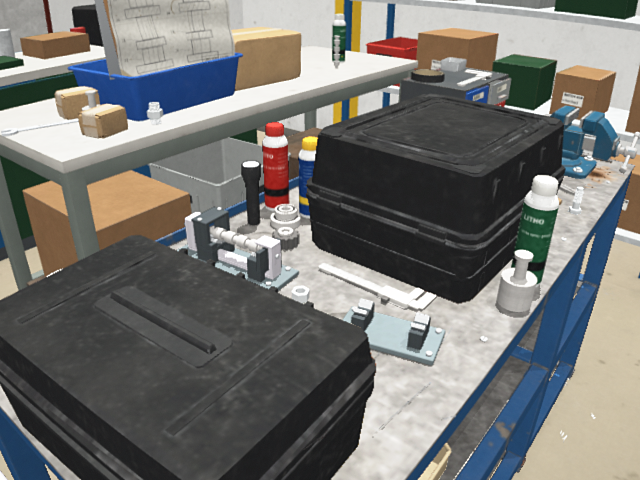

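View pics/side0.png

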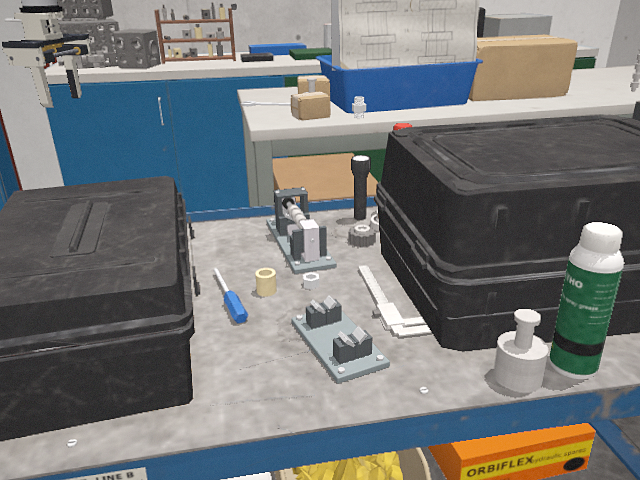

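The scene view shows the cradle at about (240,249), the rest at (394,333) and the nut at (300,295). In the side view the bush is at (266,282). The lip end of the cradle faces -y. Tall black cases stand on both sides.

```bash
cat > m.py <<'E'
from h import *
A=np.vstack([np.load(n+'.npy').reshape(-1,3) for n in ['scene','side']]); A=A[~np.isnan(A).any(1)]
S=[np.load(n+'.npy').reshape(-1,3) for n in ['scene','side']]
def sel(P,x,y,z): return P[(P[:,0]>x[0])&(P[:,0]<x[1])&(P[:,1]>y[0])&(P[:,1]<y[1])&(P[:,2]>z[0])&(P[:,2]<z[1])]
# top-down height map, 2mm cells
x0,x1,y0,y1=.35,.9,-.35,.4
H=np.zeros((int((x1-x0)/.002),int((y1-y0)/.002)))
B=sel(A,(x0,x1),(y0,y1),(-.02,.4))
i=((B[:,0]-x0)/.002).astype(int);j=((B[:,1]-y0)/.002).astype(int)
np.maximum.at(H,(i,j),B[:,2])
im=cv2.applyColorMap(np.clip(H/0.1*255,0,255).astype(np.uint8),cv2.COLORMAP_JET)
im=cv2.resize(im[::-1,::-1],None,fx=2,fy=2,interpolation=cv2.INTER_NEAREST)
cv2.imwrite('pics/top.png',im)
for k,P in enumerate(S):
    T=sel(P,(.45,.8),(-.3,.35),(-.02,.004)); print('table z',len(T),np.median(T[:,2]))
    for nm,y in (('cradle',(.03,.32)),('rest',(-.3,-.06))):
        Q=sel(P,(.57,.72),y,(.006,.014)); print(nm,len(Q),np.median(Q[:,2]),cv2.minAreaRect(Q[:,:2].astype(np.float32)*1000), np.percentile(Q[:,:2],[1,99],axis=0).round(3).tolist())
big=sel(A,(.2,1),(-.5,.6),(.12,.4))
for lo,hi in((.2,.6),(.6,1.)):
    b=big[(big[:,0]>lo)&(big[:,0]<hi)]; print(b.min(0),b.max(0))
E
python3 m.py
```

```text
table z 19316 -0.00012113892755877316
cradle 1089 0.010186022062217527 ((654.1824951171875, 175.1063995361328), (127.11795806884766, 290.9275817871094), 0.7089570164680481) [[0.598, 0.054], [0.683, 0.319]]
rest 2305 0.009574913501255996 ((663.3172607421875, -151.8669891357422), (129.99855041503906, 157.42544555664062), 6.268684387207031) [[0.601, -0.231], [0.719, -0.081]]
table z 39672 0.0005739325323406199
cradle 985 0.01010158762356485 ((645.1817626953125, 175.96717834472656), (287.5304870605469, 148.4284210205078), 89.83699798583984) [[0.577, 0.049], [0.714, 0.319]]
rest 2529 0.010515124818264441 ((667.8058471679688, -152.00323486328125), (139.41551208496094, 151.2020263671875), 12.467313766479492) [[0.589, -0.236], [0.719, -0.094]]
[ 0.20000586 -0.26495738  0.12000198] [0.46197803 0.59961879 0.39994415]
[ 0.74579986 -0.29033126  0.12000911] [0.99999738 0.29882556 0.23171221]
```

View pics/top.png

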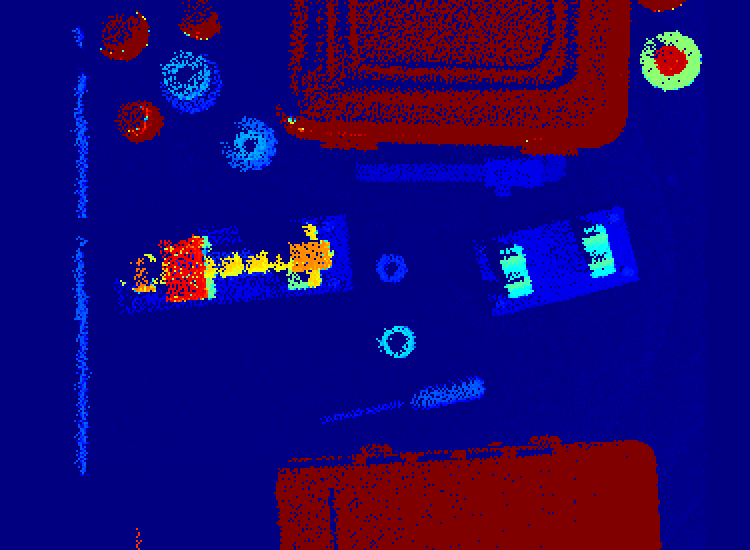

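The height map (left is +y, up is +x) gives first estimates: cradle origin near (0.638, 0.152), yaw about 5.7°; rest near (0.639, -0.159), yaw about 14°. I'll look from close by with the wrist camera next.

```bash
cat >> h.py <<'E'
from scipy.spatial.transform import Rotation as Ro
def Rt(yaw,tip=0):  # tool down, tool y along (cos yaw, sin yaw); tip about fixture x, head(-y) up
    y=np.array([np.cos(yaw),np.sin(yaw),0]); z=np.array([0,0,-1.]); R=np.stack([np.cross(y,z),y,z],1)
    return Ro.from_rotvec(-tip*y).as_matrix()@R
def plan(p,R):
    s=bot.sense(); C=np.array(s['tcp_rot']); d=np.array(p)-s['tool_pos']
    print('shift',np.round(C.T@d/.4,4).tolist(),'turn',np.round(Ro.from_matrix(C.T@R).as_rotvec()/np.pi,4).tolist(),'mm',(C.T@d*1e3).round(1).tolist())
    print('shift after turn',np.round(R.T@d/.4,4).tolist())
def st():
    s=bot.sense(); print(s['clock'],np.round(s['tool_pos'],4),np.round(s['ft_force'],2),s['width'],s['grip_force'])
E
python3 -c "
from h import *
plan([.63,.14,.30],Rt(np.radians(5.7)))"
python3 -m crank '[0,0,-0.08,0,0,0.039,1, 0,0,-0.08,0,0,0.039,1, 0,0,0,0,0,0.039,1, 0,0,0,0,0,0.039,1, 0,0,0,0,0,0.039,1, 0,0,0,0,0,0.039,1, 0,0,0,0,0,0.039,1, 0,0,0,0,0,0.039,1, 0,0,0,0,0,0.039,1,0,0,0,0,0,0,1]'
python3 -c "
from h import *
plan([.63,.14,.30],Rt(np.radians(5.7)))"
```

```text
shift [-1.3554, -0.4996, -0.1758] turn [0.0, 0.0, 0.3554] mm [-542.1, -199.9, -70.3]
shift after turn [-1.0437, 0.9986, -0.1758]
clock: 1.83
tool_pos: [0.191, 0.5157, 0.2936]
tcp_rot: [[-0.109, 0.994, 0.0], [0.994, 0.109, -0.0], [-0.0, 0.0, -1.0]]
ft_force: [0.8, 1.0, 0.3]
width: 0.093
grip_force: 0.0
shift [-1.0531, 0.9887, -0.0158] turn [0.0, 0.0, 0.003] mm [-421.2, 395.5, -6.3]
shift after turn [-1.0437, 0.9987, -0.0159]
```

```bash

python3 -m crank '[-0.06,0.055,0,0,0,0,1, -0.06,0.055,0,0,0,0,1, -0.06,0.055,0,0,0,0,1, -0.06,0.055,0,0,0,0,1, -0.06,0.055,0,0,0,0,1, -0.06,0.055,0,0,0,0,1, -0.06,0.055,0,0,0,0,1, -0.06,0.055,0,0,0,0,1, -0.06,0.055,0,0,0,0,1, -0.06,0.055,0,0,0,0,1, -0.06,0.055,0,0,0,0,1, -0.06,0.055,0,0,0,0,1]' | head -2
python3 -m crank '[-0.06,0.055,-0.003,0,0,0,1, -0.06,0.055,-0.003,0,0,0,1, -0.06,0.055,-0.003,0,0,0,1, -0.06,0.055,-0.003,0,0,0,1, -0.05,0.055,0,0,0,0,1, -0.04,0.05,0,0,0,0,1,0,0,0,0,0,0,1,0,0,0,0,0,0,1,0,0,0,0,0,0,1]'
python3 - <<'E'
from h import *
p=cam('wrist'); W=cloud(p); np.save('w1.npy',W); cv2.imwrite('pics/w1.png',p['color'])
print(-p['R'].T@p['t'], p['R'][2])
for l in ['spool_mid','cradle','lip_end','hood_edge','spring_end','nut','bush']:
    for b in bot.boxes_of(p,l)[:1]: print(l,round(b['p'],2),np.round(b['bbox']).tolist())
E
```

```text
clock: 2.83
tool_pos: [0.487, 0.2582, 0.2938]
clock: 3.58
tool_pos: [0.6294, 0.1434, 0.2981]
tcp_rot: [[-0.115, 0.993, -0.001], [0.993, 0.115, 0.0], [0.001, -0.001, -1.0]]
ft_force: [0.1, 0.0, 0.1]
width: 0.0926
grip_force: 0.0
[0.62114819 0.21270069 0.45274797] [ 0.02739728 -0.24996122 -0.96786816]
spool_mid 0.97 [326.0, 206.0, 18.0, 87.0]
cradle 0.93 [324.0, 182.0, 68.0, 202.0]
lip_end 0.62 [325.0, 182.0, 68.0, 198.0]
hood_edge 0.73 [323.0, 179.0, 67.0, 203.0]
spring_end 0.84 [326.0, 182.0, 66.0, 205.0]
nut 0.93 [302.0, 309.0, 23.0, 25.0]
bush 0.66 [305.0, 309.0, 25.0, 22.0]
```

View pics/w1.png

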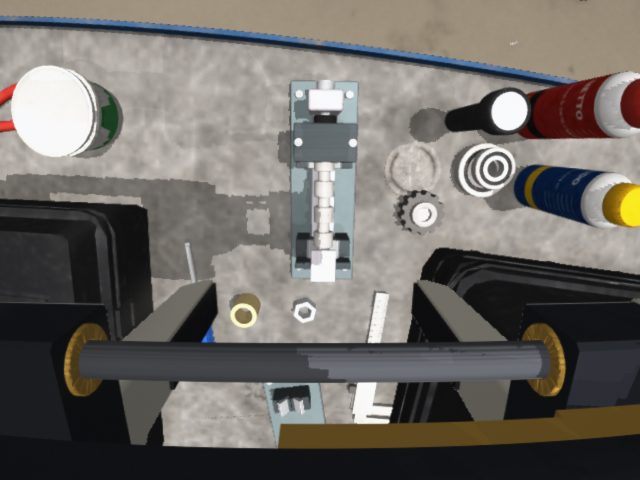

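The wrist view shows the spool along (322,165)-(322,250), the lip block at (322,265), the hood at (325,143), the bush at (245,310) and the nut at (305,312). I'll go lower for a precise fit.

```bash

python3 -m crank '[-0.03,0.003,0.05,0,0,0,1, -0.03,0.003,0.05,0,0,0,1, -0.03,0.003,0.05,0,0,0,1, -0.03,0.003,0.05,0,0,0,1, -0.03,0.003,0.05,0,0,0,1, -0.03,0.003,0.05,0,0,0,1, 0,0,0,0,0,0,1,0,0,0,0,0,0,1,0,0,0,0,0,0,1]'
python3 - <<'E'
from h import *
p=cam('wrist'); W=cloud(p); np.save('w2.npy',W); np.save('c2.npy',p['color']); cv2.imwrite('pics/w2.png',p['color'])
print(-p['R'].T@p['t'],p['K'][0])
for l in ['spool_mid','cradle']:
    for b in bot.boxes_of(p,l)[:1]: print(l,round(b['p'],2),np.round(b['bbox']).tolist())
E
```

```text
clock: 4.73
tool_pos: [0.6458, 0.0729, 0.1797]
tcp_rot: [[-0.113, 0.994, 0.001], [0.994, 0.113, 0.0], [0.0, 0.002, -1.0]]
ft_force: [0.6, 0.3, 0.7]
width: 0.0926
grip_force: 0.0
[0.63717651 0.14225945 0.33435773] [377.24652018   0.         314.2729421 ]
spool_mid 0.61 [317.0, 126.0, 29.0, 150.0]
cradle 0.8 [316.0, 125.0, 102.0, 248.0]
```

View pics/w2.png

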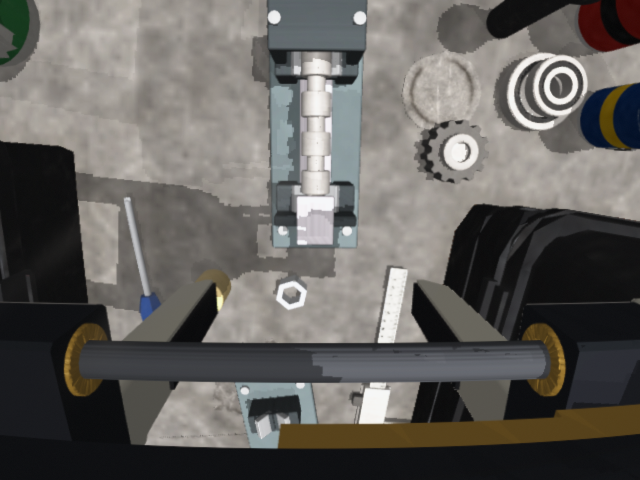

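The closer view shows the spool at columns 301-331, rows 55-195, the lip block's top at (315,220) and the hood edge at row ~50.

```bash
cat > f.py <<'E'
from h import *
W=np.load('w2.npy')
P=W[60:190,285:350].reshape(-1,3); P=P[~np.isnan(P).any(1)]; Q=P[(P[:,2]>.045)&(P[:,2]<.075)]
t=np.radians(6.3)
from scipy.optimize import least_squares
for n in range(4):
    u=np.array([-np.sin(t),np.cos(t)]); v=np.array([np.cos(t),np.sin(t)])
    a=Q[:,:2]@u; 
    # per-slice cylinder edges: mid of 2/98 percentiles
    A=[];M=[];Wd=[];Z=[]
    for s in np.arange(a.min()+.008,a.max()-.008,.004):
        q=Q[(a>s)&(a<s+.004)]; b=q[:,:2]@v
        if len(q)<20: continue
        top=q[q[:,2]>np.percentile(q[:,2],50)]; 
        A.append(s+.002); M.append((np.percentile(b,2)+np.percentile(b,98))/2); Wd.append(np.ptp(np.percentile(b,[2,98]))); Z.append(np.percentile(q[:,2],95))
    k=np.array(Wd)<.024
    c=np.polyfit(np.array(A)[k],np.array(M)[k],1); t-=np.arctan(c[0])
print('yaw',np.degrees(t)); 
for r in zip(A,M,Wd,Z): print(np.round(np.array(r)*1e3,1).tolist())
# fit cyl: x offset, z, radius over all, lands only
f=lambda p:(np.hypot(Q[:,:2]@np.array([np.cos(p[0]),np.sin(p[0])])-p[1],Q[:,2]-p[2])-.0105)
r=least_squares(f,[t,np.mean(M),.056],loss='soft_l1',f_scale=.001); print('cyl',np.degrees(r.x[0]),r.x[1:],r.cost)
# lip block top, hood edge along u
u=np.array([-np.sin(t),np.cos(t)]);v=np.array([np.cos(t),np.sin(t)])
for nm,(r0,r1,c0,c1),zz in (('lip',(190,250,290,345),(.067,.085)),('hood',(0,60,268,365),(.08,.1)),('base',(0,260,255,370),(.006,.014))):
    q=W[r0:r1,c0:c1].reshape(-1,3); q=q[(q[:,2]>zz[0])&(q[:,2]<zz[1])]
    print(nm,len(q),'along',np.percentile(q[:,:2]@u,[1,99]).round(4),'across',np.percentile(q[:,:2]@v,[1,99]).round(4),'z',np.median(q[:,2]).round(4))
E
python3 f.py
```

```text
yaw 5.84528644845366
[54.0, 649.4, 20.3, 66.6]
[58.0, 649.4, 19.8, 66.3]
[62.0, 649.7, 12.2, 62.3]
[66.0, 649.7, 12.2, 62.8]
[70.0, 649.5, 19.6, 66.3]
[74.0, 649.6, 20.7, 66.5]
[78.0, 649.5, 20.7, 66.5]
[82.0, 649.5, 20.5, 66.6]
[86.0, 649.5, 19.1, 66.2]
[90.0, 649.4, 12.0, 62.8]
[94.0, 649.8, 12.7, 63.1]
[98.0, 649.6, 19.7, 66.3]
[102.0, 649.3, 20.2, 66.4]
[106.0, 649.6, 21.0, 66.3]
[110.0, 649.6, 20.9, 66.4]
[114.0, 649.9, 17.0, 65.6]
[118.0, 649.5, 12.5, 62.8]
[122.0, 649.6, 17.8, 64.0]
[126.0, 649.9, 43.7, 66.3]
[130.0, 650.2, 44.2, 66.3]
cyl 5.898764886784468 [0.6496496  0.05472178] 0.007705483847986922
lip 1755 along [0.0093 0.0425] across [0.637  0.6625] z 0.073
hood 5068 along [0.1342 0.1626] across [0.6203 0.6773] z 0.0881
base 7507 along [-0.0098  0.141 ] across [0.6119 0.6871] z 0.0095
```

Consistent geometry: yaw 5.87°, spool axis across at 0.6496, cradle origin along at 0.092. The hood edge is at cradle y≈+42, and the lip front suggests an overhang of about 13 mm. Moving above the spool.

```bash

python3 -c "
from h import *
plan([.6368,.1580,.12],Rt(np.radians(5.87)))"
```

```text
shift [0.2135, 0.0008, 0.1508] turn [0.0009, 0.0001, 0.0038] mm [85.4, 0.3, 60.3]
shift after turn [0.2134, -0.0013, 0.1508]
```

```bash

python3 -m crank '[0.05,-0.001,0,0.0009,0,0.0038,1, 0.05,0,0,0,0,0,1, 0.05,0,0,0,0,0,1, 0.05,0,0,0,0,0,1, 0.0134,0,0.03,0,0,0,1, 0,0,0.04,0,0,0,1, 0,0,0.04,0,0,0,1, 0,0,0.04,0,0,0,1, 0,0,0.04,0,0,0,1, 0,0,0.04,0,0,0,1, 0,0,0.04,0,0,0,1, 0,0,0,0,0,0,1]'
python3 -c "
from h import *
plan([.6368,.1580,.048],Rt(np.radians(5.87)))"
```

```text
clock: 5.88
tool_pos: [0.6334, 0.1566, 0.0667]
tcp_rot: [[-0.101, 0.995, -0.009], [0.995, 0.101, -0.001], [-0.0, -0.009, -1.0]]
ft_force: [-0.6, 0.0, -1.3]
width: 0.093
grip_force: 0.0
shift [0.0027, 0.0093, 0.0467] turn [-0.0028, 0.0001, -0.0003] mm [1.1, 3.7, 18.7]
shift after turn [0.0027, 0.0089, 0.0467]
```

```bash

python3 -m crank '[0,0,0,0,0,0,0,0,0,0,0,0,0,0,0,0,0,0,0,0,-0.2]'
python3 -c "
from h import *
plan([.6368,.1580,.048],Rt(np.radians(5.87)))"
```

```text
clock: 6.13
tool_pos: [0.6367, 0.1571, 0.0719]
tcp_rot: [[-0.101, 0.995, -0.0], [0.995, 0.101, -0.0], [-0.0, -0.0, -1.0]]
ft_force: [0.5, 0.0, 0.2]
width: 0.0773
grip_force: 0.0
shift [0.0023, 0.0006, 0.0596] turn [-0.0001, 0.0001, -0.0003] mm [0.9, 0.2, 23.9]
shift after turn [0.0023, 0.0005, 0.0596]
```

```bash

python3 -m crank '[0.0023,0.0006,0.02,0,0,0,0, 0,0,0.02,0,0,0,-0.2, 0,0,0.0196,0,0,0,-0.3, 0,0,0,0,0,0,-0.4, 0,0,0,0,0,0,-0.44, 0,0,0,0,0,0,-0.44, 0,0,0,0,0,0,-0.44]'
python3 - <<'E'
from h import *
plan([.6368,.1580,.048],Rt(np.radians(5.87)))
p=cam('wrist'); cv2.imwrite('pics/w3.png',cv2.resize(p['color'][200:480,200:440],None,fx=2,fy=2))
E
```

```text
clock: 6.72
tool_pos: [0.6361, 0.1581, 0.0468]
tcp_rot: [[-0.101, 0.995, -0.002], [0.995, 0.101, -0.0], [-0.0, -0.002, -1.0]]
ft_force: [0.8, -0.1, 0.0]
width: 0.0307
grip_force: 0.0
shift [-0.0003, 0.0018, -0.0029] turn [-0.0007, 0.0, -0.0003] mm [-0.1, 0.7, -1.2]
shift after turn [-0.0003, 0.0018, -0.0029]
```

View pics/w3.png

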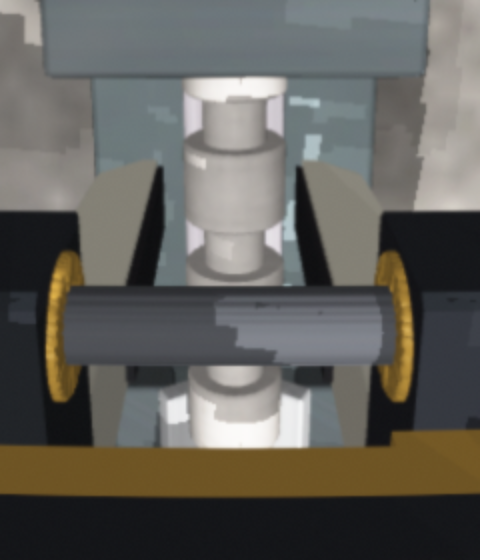

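The spool (columns 186-286) sits about 6 px, or 1.3 mm, right of the jaw middle (162/297), so I'll shift tool +y before closing.

```bash

python3 -m crank '[0,0.0025,0,0,0,0,-0.46, 0,0,0,0,0,0,-0.46,0,0,0,0,0,0,-0.47,0,0,0,0,0,0,-0.48]'
python3 - <<'E'
from h import *
plan([.6368,.1580,.048],Rt(np.radians(5.87)))
p=cam('wrist'); cv2.imwrite('pics/w4.png',cv2.resize(p['color'][240:400,240:400],None,fx=3,fy=3))
E
```

```text
clock: 7.1
tool_pos: [0.6369, 0.1581, 0.0467]
tcp_rot: [[-0.101, 0.995, -0.003], [0.995, 0.101, -0.0], [-0.0, -0.003, -1.0]]
ft_force: [0.2, 0.0, -0.5]
width: 0.0243
grip_force: 0.0
shift [-0.0003, -0.0002, -0.0032] turn [-0.0008, 0.0, -0.0003] mm [-0.1, -0.1, -1.3]
shift after turn [-0.0003, -0.0002, -0.0032]
```

View pics/w4.png

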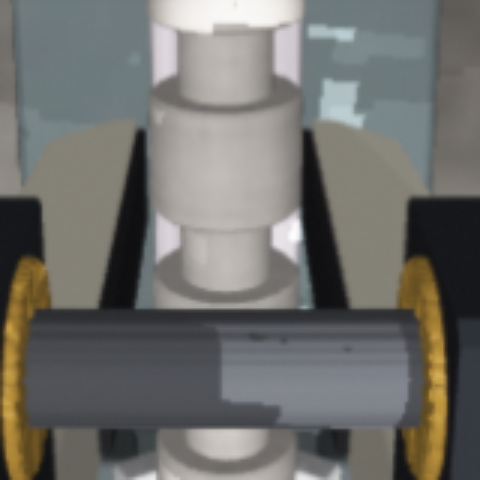

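Now centred: jaw edges 147/303 against the spool's 150/302. Closing gently while watching the side force.

```bash

python3 -m crank '[0,0,-0.002,0,0,0,-0.52, 0,0,0,0,0,0,-0.54,0,0,0,0,0,0,-0.55]'
python3 -m crank '[0,0,0,0,0,0,-0.56, 0,0,0,0,0,0,-0.58,0,0,0,0,0,0,-0.6]'
python3 -c "
from h import *
plan([.6368,.1580,.048],Rt(np.radians(5.87)))"
```

```text
clock: 7.4
tool_pos: [0.6369, 0.1581, 0.0475]
tcp_rot: [[-0.101, 0.995, -0.002], [0.995, 0.101, -0.0], [-0.0, -0.002, -1.0]]
ft_force: [0.2, 0.4, 0.2]
width: 0.021
grip_force: 0.3
clock: 7.65
tool_pos: [0.6375, 0.1582, 0.0476]
tcp_rot: [[-0.101, 0.995, -0.001], [0.995, 0.101, -0.0], [-0.0, -0.001, -1.0]]
ft_force: [2.9, 0.1, -1.0]
width: 0.0191
grip_force: 8.1
shift [-0.0003, -0.0018, -0.001] turn [-0.0004, 0.0, -0.0004] mm [-0.1, -0.7, -0.4]
shift after turn [-0.0003, -0.0018, -0.001]
```

```bash

python3 -m crank '[0,0.0015,0,0,0,0,-0.6, 0,0,0,0,0,0,-0.62,0,0,0,0,0,0,-0.65]'
python3 -m crank '[0,0,0,0,0,0,-0.7, 0,0,0,0,0,0,-0.8,0,0,0,0,0,0,-0.9,0,0,0,0,0,0,-0.9]'
```

```text
clock: 7.9
tool_pos: [0.6376, 0.1582, 0.0475]
tcp_rot: [[-0.101, 0.995, -0.002], [0.995, 0.101, -0.0], [-0.0, -0.002, -1.0]]
ft_force: [0.8, 0.1, 0.7]
width: 0.0183
grip_force: 30.0
clock: 8.23
tool_pos: [0.6376, 0.1582, 0.0475]
tcp_rot: [[-0.101, 0.995, -0.002], [0.995, 0.101, -0.0], [-0.0, -0.002, -1.0]]
ft_force: [2.0, 0.2, 1.1]
width: 0.0181
grip_force: 30.0
```

```bash

python3 -m crank '[0.0025,0.0005,0,0,0,0,-0.9, 0.0025,0,0,0,0,0,-0.9,0.0025,0,0,0,0,0,-0.9,0.0025,0,0,0,0,0,-0.9]'
python3 -m crank '[0.0025,0,0,0,0,0,-0.9, 0.0025,0,0,0,0,0,-0.9]'
```

```text
clock: 8.57
tool_pos: [0.6372, 0.1615, 0.0474]
tcp_rot: [[-0.101, 0.995, -0.003], [0.995, 0.101, -0.001], [-0.001, -0.003, -1.0]]
ft_force: [2.0, -5.0, 0.7]
width: 0.0181
grip_force: 30.0
clock: 8.73
tool_pos: [0.6369, 0.1638, 0.0473]
tcp_rot: [[-0.101, 0.995, -0.003], [0.995, 0.101, -0.001], [-0.001, -0.003, -1.0]]
ft_force: [1.4, -4.3, 1.2]
width: 0.0179
grip_force: 30.0
```

```bash

for i in 1; do python3 -m crank '[0.0025,0,0,0,0,0,-0.9, 0.0025,0,0,0,0,0,-0.9]' | sed -n '2p;4p'; done
python3 -m crank '[0.0025,0,0,0,0,0,-0.9,0,0,0,0,0,0,-0.9]' | sed -n '2p;4p'
python3 -m crank '[0.0025,0,0,0,0,0,-0.9,0,0,0,0,0,0,-0.9]' | sed -n '2p;4p'
```

```text
tool_pos: [0.6367, 0.1657, 0.0473]
ft_force: [0.8, -6.2, 0.2]
tool_pos: [0.6366, 0.1668, 0.0473]
ft_force: [-0.3, -5.4, -0.1]
tool_pos: [0.6365, 0.1677, 0.0473]
ft_force: [1.5, -4.4, 0.3]
```

```bash

python3 -m crank '[0.002,0,0,0,0,0,-0.9,0,0,0,0,0,0,-0.9]' | sed -n '2p;4p'
python3 -m crank '[0.002,0,0,0,0,0,-0.9,0,0,0,0,0,0,-0.9]' | sed -n '2p;4p'
```

```text
tool_pos: [0.6364, 0.1684, 0.0473]
ft_force: [1.5, -5.1, 0.2]
tool_pos: [0.6364, 0.1691, 0.0473]
ft_force: [0.6, -6.3, 0.4]
```

```bash

python3 -m crank '[0.0015,0,0,0,0,0,-0.9,0,0,0,0,0,0,-0.9]' | sed -n '2p;4p'
python3 -m crank '[0.0015,0,0,0,0,0,-0.9,0,0,0,0,0,0,-0.9]' | sed -n '2p;4p'
```

```text
tool_pos: [0.6363, 0.1696, 0.0473]
ft_force: [1.8, -6.3, -0.0]
tool_pos: [0.6362, 0.1702, 0.0473]
ft_force: [2.2, -6.8, 0.4]
```

```bash

python3 -m crank '[0.0015,0,0,0,0,0,-0.9,0,0,0,0,0,0,-0.9]' | sed -n '2p;4p'
python3 -m crank '[0.0015,0,0,0,0,0,-0.9,0,0,0,0,0,0,-0.9]' | sed -n '2p;4p'
```

```text
tool_pos: [0.6362, 0.1708, 0.0473]
ft_force: [1.8, -7.1, 1.3]
tool_pos: [0.6361, 0.1713, 0.0473]
ft_force: [1.8, -6.9, 0.7]
```

```bash

python3 -m crank '[0.0015,0,0,0,0,0,-0.9,0,0,0,0,0,0,-0.9]' | sed -n '2p;4p'
```

```text
tool_pos: [0.6361, 0.1719, 0.0473]
ft_force: [1.2, -6.5, 0.7]
```

```bash

python3 -m crank '[0.0015,0,0,0,0,0,-0.9,0,0,0,0,0,0,-0.9]' | sed -n '2p;4p'
```

```text
tool_pos: [0.636, 0.1725, 0.0473]
ft_force: [1.6, -6.9, 0.9]
```

```bash

python3 -m crank '[0.0015,0,0,0,0,0,-0.9,0,0,0,0,0,0,-0.9]' | sed -n '2p;4p'
```

```text
tool_pos: [0.636, 0.173, 0.0474]
ft_force: [0.9, -6.6, 0.2]
```

```bash

python3 -m crank '[0.001,0,0,0,0,0,-0.9,0,0,0,0,0,0,-0.9]' | sed -n '2p;4p'
```

```text
tool_pos: [0.6359, 0.1733, 0.0473]
ft_force: [1.9, -6.7, 0.4]
```

```bash

python3 -m crank '[0.001,0,0,0,0,0,-0.9,0,0,0,0,0,0,-0.9]' | sed -n '2p;4p'
```

```text
tool_pos: [0.6359, 0.1737, 0.0473]
ft_force: [1.7, -6.7, 0.6]
```

```bash

python3 -m crank '[0.0015,0,0,0,0,0,-0.9,0,0,0,0,0,0,-0.9]' | sed -n '2p;4p'
```

```text
tool_pos: [0.6358, 0.1743, 0.0473]
ft_force: [1.3, -6.3, -0.0]
```

```bash

python3 -m crank '[0.0012,0,0,0,0,0,-0.9,0,0,0,0,0,0,-0.9]' | sed -n '2p;4p'
```

```text
tool_pos: [0.6358, 0.1747, 0.0473]
ft_force: [1.1, -6.8, 0.4]
```

```bash

python3 -m crank '[0.0012,0,0,0,0,0,-0.9,0,0,0,0,0,0,-0.9]' | sed -n '2p;4p'
```

```text
tool_pos: [0.6358, 0.1748, 0.0473]
ft_force: [2.2, -7.9, 0.5]
```

```bash

python3 -m crank '[0.0012,0,0,0,0,0,-0.9,0,0,0,0,0,0,-0.9]' | sed -n '2p;4p'
```

```text
tool_pos: [0.6358, 0.1749, 0.0473]
ft_force: [1.7, -9.5, -0.1]
```

```bash

python3 -m crank '[0.0012,0,0,0,0,0,-0.9,0,0,0,0,0,0,-0.9]' | sed -n '2p;4p'
```

```text
tool_pos: [0.6358, 0.175, 0.0473]
ft_force: [1.1, -10.8, 0.3]
```

The buffer is felt: travel 16.9 mm, force now rising against a stalled motion. Now I tip about the upper edge of the tail, so the buffer isn't compressed further. Each 0.75° row shifts (-0.15, -0.82) mm in tool x, z.

```bash

python3 -m crank '[-0.0004,0,-0.002,0,-0.0042,0,-0.9,-0.0004,0,-0.002,0,-0.0042,0,-0.9,-0.0004,0,-0.002,0,-0.0042,0,-0.9,-0.0004,0,-0.002,0,-0.0042,0,-0.9]'
```

```text
clock: 12.23
tool_pos: [0.6355, 0.1745, 0.05]
tcp_rot: [[-0.101, 0.995, 0.001], [0.993, 0.101, -0.056], [-0.056, -0.004, -0.998]]
ft_force: [2.5, -10.2, -1.7]
width: 0.018
grip_force: 30.0
```

```bash

python3 -m crank '[-0.0004,0,-0.002,0,-0.0042,0,-0.9,-0.0004,0,-0.002,0,-0.0042,0,-0.9,-0.0004,0,-0.002,0,-0.0042,0,-0.9,-0.0004,0,-0.002,0,-0.0042,0,-0.9]'
```

```text
clock: 12.57
tool_pos: [0.6355, 0.1741, 0.0534]
tcp_rot: [[-0.101, 0.995, 0.007], [0.989, 0.101, -0.109], [-0.109, -0.004, -0.994]]
ft_force: [1.9, -10.0, -1.2]
width: 0.018
grip_force: 30.0
```

```bash

python3 -m crank '[-0.0004,0,-0.002,0,-0.0042,0,-0.9,-0.0004,0,-0.002,0,-0.0042,0,-0.9,-0.0004,0,-0.002,0,-0.0042,0,-0.9,-0.0004,0,-0.002,0,-0.0042,0,-0.9]'
```

```text
clock: 12.9
tool_pos: [0.6356, 0.1739, 0.0567]
tcp_rot: [[-0.1, 0.995, 0.012], [0.982, 0.101, -0.161], [-0.161, -0.005, -0.987]]
ft_force: [2.8, -10.1, -1.6]
width: 0.0182
grip_force: 30.0
```

```bash

python3 -m crank '[-0.0004,0,-0.002,0,-0.0042,0,-0.9,-0.0004,0,-0.002,0,-0.0042,0,-0.9,-0.0004,0,-0.002,0,-0.0042,0,-0.9,-0.0004,0,-0.002,0,-0.0042,0,-0.9,-0.0004,0,-0.002,0,-0.0042,0,-0.9]'
```

```text
clock: 13.32
tool_pos: [0.6355, 0.1738, 0.0609]
tcp_rot: [[-0.099, 0.995, 0.018], [0.969, 0.101, -0.225], [-0.226, -0.005, -0.974]]
ft_force: [2.0, -10.2, -0.6]
width: 0.018
grip_force: 30.0
```

```bash

python3 -m crank '[-0.0004,0,-0.002,0,-0.0042,0,-0.9,-0.0004,0,-0.002,0,-0.0042,0,-0.9,-0.0004,0,-0.002,0,-0.0042,0,-0.9,-0.0004,0,-0.002,0,-0.0042,0,-0.9,-0.0004,0,-0.002,0,-0.0042,0,-0.9,-0.0004,0,-0.002,0,-0.0042,0,-0.9,0,0,0,0,0,0,-0.9]'
python3 -c "
from h import *
s=bot.sense();R=np.array(s['tcp_rot']);print(np.degrees(np.arcsin(-R[2,0])), np.array(s['tool_pos'])-.008*R[:,2])
p=cam('scene');cv2.imwrite('pics/s5.png',cv2.resize(p['color'][160:310,150:350],None,fx=4,fy=4))"
```

```text
clock: 13.9
tool_pos: [0.6355, 0.1743, 0.066]
tcp_rot: [[-0.098, 0.995, 0.026], [0.948, 0.101, -0.302], [-0.303, -0.005, -0.953]]
ft_force: [2.4, -11.0, 0.4]
width: 0.0181
grip_force: 30.0
17.63594143386659 [0.63525439 0.17671961 0.07360597]
```

View pics/s5.png

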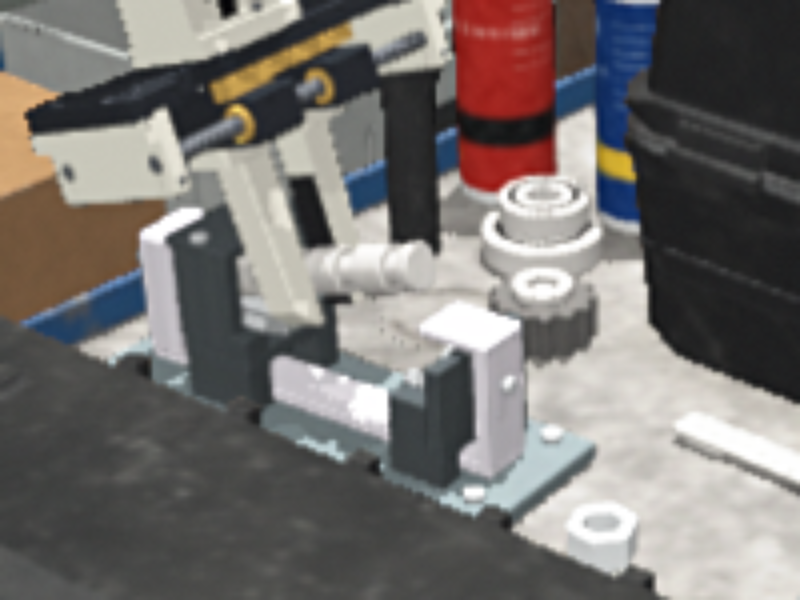

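The spool is tipped 17.6°, with its head at (430,265) clearly above the lip block. Drawing it out along its axis.

```bash

python3 -m crank '[-0.005,0,-0.0005,0,0,0,-0.9,-0.005,0,-0.0005,0,0,0,-0.9,-0.005,0,0,0,0,0,-0.9,-0.005,0,0,0,0,0,-0.9,-0.005,0,0,0,0,0,-0.9]'
```

```text
clock: 14.37
tool_pos: [0.6358, 0.1663, 0.0685]
tcp_rot: [[-0.098, 0.995, 0.025], [0.949, 0.101, -0.298], [-0.299, -0.006, -0.954]]
ft_force: [1.6, -4.1, -2.4]
width: 0.0183
grip_force: 29.9
```

```bash

python3 -m crank '[-0.01,0,0,0,0,0,-0.9,-0.01,0,0,0,0,0,-0.9,-0.01,0,0,0,0,0,-0.9,-0.01,0,0,0,0,0,-0.9,-0.01,0,0,0,0,0,-0.9]'
```

```text
clock: 14.78
tool_pos: [0.6386, 0.1484, 0.0755]
tcp_rot: [[-0.097, 0.995, 0.028], [0.95, 0.101, -0.296], [-0.298, -0.003, -0.955]]
ft_force: [0.4, 0.6, -2.1]
width: 0.0179
grip_force: 30.0
```

```bash

python3 -m crank '[-0.01,0,0,0,0,0,-0.9,-0.01,0,0,0,0,0,-0.9,-0.01,0,0,0,0,0,-0.9,-0.01,0,0,0,0,0,-0.9,-0.01,0,0,0,0,0,-0.9,-0.01,0,0,0,0,0,-0.9,0,0,0,0,0,0,-0.9]'
python3 -c "
from h import *
s=bot.sense();R=np.array(s['tcp_rot']);g=np.array(s['tool_pos'])-.008*R[:,2];u=np.array([-.1023,.9948,0])
for d in(-.0625,0,.0625):
  q=g+d*R[:,0];print(q.round(4),'cradle y',q@u-.092)"
```

```text
clock: 15.37
tool_pos: [0.6413, 0.1242, 0.083]
tcp_rot: [[-0.097, 0.995, 0.028], [0.949, 0.101, -0.298], [-0.299, -0.002, -0.954]]
ft_force: [-0.3, -0.8, -1.9]
width: 0.0177
grip_force: 30.0
[0.6471 0.0673 0.1093] cradle y -0.09126511981695865
[0.6411 0.1266 0.0906] cradle y -0.03162377762983405
[0.6351 0.186  0.0719] cradle y 0.028017564557290528
```

```bash

python3 -m crank '[-0.011,0,-0.034,0,0,0,-0.9,-0.011,0,-0.034,0,0,0,-0.9,-0.011,0,-0.034,0,0,0,-0.9,-0.011,0,-0.034,0,0,0,-0.9,-0.011,0,-0.034,0,0,0,-0.9,-0.011,0,-0.034,0,0,0,-0.9,-0.011,0,-0.034,0,0,0,-0.9,0,0,0,0,0.02,0,-0.9,0,0,0,0,0.03,0,-0.9,0,0,0,0,0.03,0,-0.9,0,0,0,0,0.017,-0.02,-0.9,0,0,0,0,0,-0.028,-0.9]'
python3 -m crank '[0,0,-0.02,0,0,0,-0.9,0,0,-0.02,0,0,0,-0.9,0,0,0,0,0,0,-0.9]'
python3 -c "
from h import *
plan([.59,-.25,.26],Rt(np.radians(14.4)))"
cat > g.py <<'E'
from h import *
from m import S,sel
u=lambda t:np.array([-np.sin(t),np.cos(t)]); v=lambda t:np.array([np.cos(t),np.sin(t)])
for P in S:
    Q=sel(P,(.58,.70),(-.27,-.06),(.02,.06)) # blocks
    # restrict blocks: two clusters along
    c,(w,h),a=cv2.minAreaRect(Q[:,:2].astype(np.float32)*1000); 
    print('blocks',len(Q),np.round(c,1),round(w,1),round(h,1),round(a,2),Q[:,2].max())
    B=sel(P,(.58,.70),(-.26,-.06),(.006,.014)); 
    for t in np.radians([12,13,14,15,16]):
        q=Q[:,:2]@u(t); p=Q[:,:2]@v(t); print(np.degrees(t).round(),'along',np.percentile(q,[.5,99.5]).round(4),'across',np.percentile(p,[.5,99.5]).round(4), np.ptp(np.percentile(p,[.5,99.5])).round(4))
E
python3 g.py | grep -v -e table -e cradle
```

```text
clock: 16.37
tool_pos: [0.642, 0.1217, 0.1831]
tcp_rot: [[-0.249, 0.968, -0.004], [0.968, 0.249, 0.003], [0.004, -0.003, -1.0]]
ft_force: [0.9, 0.4, -2.1]
width: 0.0178
grip_force: 30.0
clock: 16.62
tool_pos: [0.6426, 0.1246, 0.2012]
tcp_rot: [[-0.248, 0.969, -0.001], [0.969, 0.248, 0.001], [0.001, -0.001, -1.0]]
ft_force: [0.2, 0.6, -2.3]
width: 0.0179
grip_force: 30.0
shift [-0.8747, -0.3595, -0.1473] turn [-0.0002, -0.0002, -0.0003] mm [-349.9, -143.8, -58.9]
shift after turn [-0.8745, -0.3602, -0.147]
rest 2305 0.009574913501255996 ((663.3172607421875, -151.8669891357422), (129.99855041503906, 157.42544555664062), 6.268684387207031) [[0.601, -0.231], [0.719, -0.081]]
rest 2529 0.010515124818264441 ((667.8058471679688, -152.00323486328125), (139.41551208496094, 151.2020263671875), 12.467313766479492) [[0.589, -0.236], [0.719, -0.094]]
[ 0.20000586 -0.26495738  0.12000198] [0.46197803 0.59961879 0.39994415]
[ 0.74579986 -0.29033126  0.12000911] [0.99999738 0.29882556 0.23171221]
blocks 961 [ 638.3 -154.8] 51.0 106.7 13.35 0.04643554800989517
12.0 along [-0.3376 -0.2318] across [0.5662 0.6155] 0.0493
13.0 along [-0.3477 -0.2421] across [0.5619 0.6105] 0.0486
14.0 along [-0.3577 -0.2522] across [0.5572 0.6055] 0.0484
15.0 along [-0.368  -0.2623] across [0.5513 0.6001] 0.0488
16.0 along [-0.3783 -0.2721] across [0.545  0.5951] 0.0501
blocks 1507 [ 638.7 -157.9] 49.7 108.4 14.65 0.04683289240406682
12.0 along [-0.3409 -0.2345] across [0.5661 0.6171] 0.051
13.0 along [-0.351  -0.2449] across [0.5619 0.6112] 0.0493
14.0 along [-0.3611 -0.2551] across [0.5573 0.6055] 0.0481
15.0 along [-0.3714 -0.2652] across [0.5515 0.6004] 0.0489
16.0 along [-0.3815 -0.2753] across [0.5451 0.5953] 0.0503
```

The rest fits well from both cameras: yaw 14.0°, centre about (0.638, -0.156), block width 48 mm and overall length 106 mm as expected. Carrying the spool over there.

```bash

python3 -c "
from h import *
plan([.6381,-.1563,.12],Rt(np.radians(14)))"
```

```text
shift [-0.6778, -0.1847, 0.2027] turn [-0.0002, -0.0002, 0.0019] mm [-271.1, -73.9, 81.1]
shift after turn [-0.6788, -0.1807, 0.203]
```

```bash

python3 -m crank '[-0.068,-0.018,0,0,0,0.002,-0.9,-0.068,-0.018,0,0,0,0,-0.9,-0.068,-0.018,0,0,0,0,-0.9,-0.068,-0.018,0,0,0,0,-0.9,-0.068,-0.018,0,0,0,0,-0.9,-0.068,-0.018,0,0,0,0,-0.9,-0.068,-0.018,0,0,0,0,-0.9,-0.068,-0.018,0,0,0,0,-0.9,-0.068,-0.018,0,0,0,0,-0.9,-0.068,-0.018,0,0,0,0,-0.9,0,0,0,0,0,0,-0.9,0,0,0,0,0,0,-0.9]'
python3 -m crank '[0,0,0.04,0,0,0,-0.9,0,0,0.04,0,0,0,-0.9,0,0,0.04,0,0,0,-0.9,0,0,0.04,0,0,0,-0.9,0,0,0.04,0,0,0,-0.9,0,0,0.04,0,0,0,-0.9,0,0,0.04,0,0,0,-0.9,0,0,0,0,0,0,-0.9,0,0,0,0,0,0,-0.9,0,0,0,0,0,0,-0.9]' >/dev/null
python3 - <<'E'
from h import *
plan([.6381,-.1563,.04],Rt(np.radians(14))); st()
for n in ('side','scene'):
    p=cam(n); W=cloud(p).reshape(-1,3); np.save(n+'6.npy',W)
    if n=='side': cv2.imwrite('pics/s6.png',cv2.resize(p['color'][230:400,260:430],None,fx=3.5,fy=3.5))
t=np.radians(14);u=np.array([-np.sin(t),np.cos(t)]);v=np.array([np.cos(t),np.sin(t)])
o=np.array([.6381,-.1563])
for n in ('side6','scene6'):
    W=np.load(n+'.npy'); d=W[:,:2]-o;a=d@u;b=d@v
    for lo,hi in((-.068,-.058),(-.052,-.015),(.015,.052),(.052,.068)):
        k=(a>lo)&(a<hi)&(abs(b)<.02)&(W[:,2]>.052)&(W[:,2]<.12)
        if k.sum()>8: print(n,lo,k.sum(),'ztop',np.percentile(W[k,2],97).round(4),'across',np.percentile(b[k],[2,98]).round(4),'along',a[k].min().round(4),a[k].max().round(4))
E
```

```text
clock: 17.62
tool_pos: [0.6382, -0.1582, 0.1986]
tcp_rot: [[-0.24, 0.971, -0.004], [0.971, 0.24, 0.0], [0.001, -0.004, -1.0]]
ft_force: [-0.1, 0.9, -3.1]
width: 0.0181
grip_force: 30.0
shift [-0.0001, -0.0003, 0.119] turn [-0.001, -0.0003, 0.0008] mm [-0.1, -0.1, 47.6]
shift after turn [-0.0, -0.0007, 0.119]
18.45 [ 0.6384 -0.1562  0.0876] [ 0.05 -0.83 -0.49] 0.018094954835394143 29.977748736982903
side6 -0.068 212 ztop 0.1062 across [-0.0101  0.0085] along -0.0678 -0.0603
side6 -0.052 374 ztop 0.1071 across [-0.0109  0.0071] along -0.052 -0.0151
side6 0.015 18 ztop 0.106 across [-0.0116  0.0045] along 0.0152 0.0468
side6 0.052 9 ztop 0.1023 across [-0.0065 -0.0042] along 0.0525 0.0599
scene6 -0.068 85 ztop 0.1068 across [-0.01    0.0069] along -0.0646 -0.0583
scene6 -0.052 379 ztop 0.107 across [-0.0109  0.0046] along -0.0518 -0.015
scene6 0.015 307 ztop 0.1073 across [-0.011   0.0023] along 0.0151 0.0518
scene6 0.052 48 ztop 0.1032 across [-0.0063  0.0012] along 0.0521 0.0605
```

View pics/s6.png

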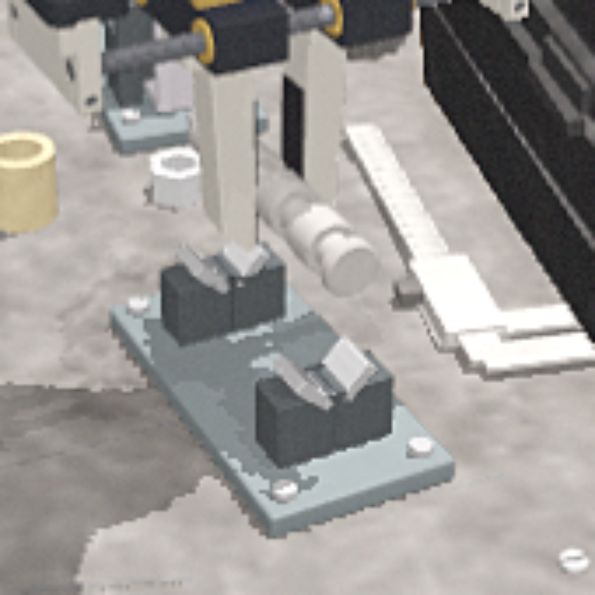

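The spool hangs level and aligned (tops 106-107 mm at both ends, axis within 0.5 mm of the vee line). Lowering.

```bash

python3 -m crank '[0,0.001,0.02,0,0,0,-0.9,0,0,0.02,0,0,0,-0.9,0,0,0.02,0,0,0,-0.9,0,0,0.02,0,0,0,-0.9,0,0,0.015,0,0,0,-0.9,0,0,0.01,0,0,0,-0.9,0,0,0,0,0,0,-0.9,0,0,0,0,0,0,-0.9]'
```

```text
clock: 19.22
tool_pos: [0.6376, -0.1569, 0.044]
tcp_rot: [[-0.243, 0.97, -0.005], [0.97, 0.243, 0.001], [0.002, -0.005, -1.0]]
ft_force: [1.2, 0.1, -2.4]
width: 0.0178
grip_force: 30.0
```

```bash

python3 -m crank '[0,0,0.0025,0,0,0,-0.9,0,0,0.0025,0,0,0,-0.9,0,0,0.0025,0,0,0,-0.9,0,0,0,0,0,0,-0.9]'
```

```text
clock: 19.55
tool_pos: [0.6377, -0.1569, 0.0415]
tcp_rot: [[-0.243, 0.97, -0.004], [0.97, 0.243, 0.001], [0.002, -0.004, -1.0]]
ft_force: [-0.4, 0.7, -2.3]
width: 0.0179
grip_force: 30.0
```

```bash

python3 -m crank '[0,0,0.002,0,0,0,-0.9,0,0,0.001,0,0,0,-0.9,0,0,0,0,0,0,-0.9]'
```

```text
clock: 19.8
tool_pos: [0.6381, -0.157, 0.0406]
tcp_rot: [[-0.243, 0.97, -0.004], [0.97, 0.243, 0.001], [0.001, -0.003, -1.0]]
ft_force: [1.1, 0.9, -1.5]
width: 0.018
grip_force: 30.0
```

```bash

python3 -m crank '[0,0,0.0015,0,0,0,-0.9,0,0,0,0,0,0,-0.9,0,0,0,0,0,0,-0.9]'
```

```text
clock: 20.05
tool_pos: [0.6384, -0.157, 0.0402]
tcp_rot: [[-0.243, 0.97, -0.003], [0.97, 0.243, 0.0], [0.001, -0.003, -1.0]]
ft_force: [1.4, -0.2, 1.8]
width: 0.0181
grip_force: 30.0
```

```bash

python3 -m crank '[0,0.001,0.001,0,0,0,-0.9,0,0,0,0,0,0,-0.9,0,0,0,0,0,0,-0.9]'
```

```text
clock: 20.3
tool_pos: [0.6388, -0.157, 0.0398]
tcp_rot: [[-0.243, 0.97, -0.003], [0.97, 0.243, 0.0], [0.001, -0.003, -1.0]]
ft_force: [3.0, 0.4, 4.0]
width: 0.018
grip_force: 30.0
```

```bash

python3 -m crank '[0,0.001,0.001,0,0,0,-0.9,0,0,0,0,0,0,-0.9,0,0,0,0,0,0,-0.9]'
```

```text
clock: 20.55
tool_pos: [0.6391, -0.1569, 0.0394]
tcp_rot: [[-0.243, 0.97, -0.003], [0.97, 0.243, 0.0], [0.001, -0.003, -1.0]]
ft_force: [2.9, 0.2, 4.3]
width: 0.0182
grip_force: 30.0
```

```bash

python3 -m crank '[0,0.002,0.001,0,0,0,-0.9,0,0,0,0,0,0,-0.9,0,0,0,0,0,0,-0.9]'
```

```text
clock: 20.8
tool_pos: [0.6396, -0.1568, 0.0389]
tcp_rot: [[-0.243, 0.97, -0.004], [0.97, 0.243, 0.0], [0.001, -0.004, -1.0]]
ft_force: [1.5, 1.1, 6.0]
width: 0.0182
grip_force: 30.0
```

```bash

python3 -m crank '[0,0.0015,0.0005,0,0,0,-0.9,0,0,0,0,0,0,-0.9,0,0,0,0,0,0,-0.9]'
```

```text
clock: 21.05
tool_pos: [0.6396, -0.1568, 0.0389]
tcp_rot: [[-0.243, 0.97, -0.005], [0.97, 0.243, 0.0], [0.001, -0.005, -1.0]]
ft_force: [-0.2, 0.6, 7.1]
width: 0.0183
grip_force: 29.9
```

It's seated in both flanks: motion has stopped and the side force is about zero. Releasing.

```bash

python3 -m crank '[0,0,-0.003,0,0,0,-0.9,0,0,0,0,0,0,-0.55,0,0,0,0,0,0,-0.5,0,0,0,0,0,0,-0.4,0,0,0,0,0,0,-0.2,0,0,0,0,0,0,-0.1,0,0,0,0,0,0,-0.1]'
python3 -m crank '[0,0,-0.02,0,0,0,-0.1,0,0,-0.03,0,0,0,-0.1,0,0,-0.04,0,0,0,-0.1,0,0,-0.05,0,0,0,-0.1,0,0,-0.05,0,0,0,-0.1,0,0,-0.05,0,0,0,-0.1,0,0,-0.05,0,0,0,-0.1,0,0,0,0,0,0,-0.1,0,0,0,0,0,0,-0.1]'
python3 - <<'E'
from h import *
t=np.radians(14);u=np.array([-np.sin(t),np.cos(t)]);v=np.array([np.cos(t),np.sin(t)])
o=np.array([.6381,-.1563])
for n in ('side','scene'):
    p=cam(n); W=cloud(p).reshape(-1,3)
    if n=='side': cv2.imwrite('pics/s7.png',cv2.resize(p['color'][230:400,240:430],None,fx=3.5,fy=3.5))
    d=W[:,:2]-o;a=d@u;b=d@v
    for lo,hi in((-.07,-.053),(-.033,.0),(0,.033),(.053,.07)):
        k=(a>lo)&(a<hi)&(abs(b)<.02)&(W[:,2]>.04)&(W[:,2]<.08)
        if k.sum()>8: print(n,lo,k.sum(),'ztop',np.percentile(W[k,2],97).round(4),'across',np.percentile(b[k],[2,98]).round(4),'along',a[k].min().round(4),a[k].max().round(4))
E
```

```text
clock: 21.63
tool_pos: [0.6395, -0.1563, 0.0391]
tcp_rot: [[-0.243, 0.97, -0.005], [0.97, 0.243, 0.001], [0.002, -0.005, -1.0]]
ft_force: [0.6, -0.1, -1.0]
width: 0.0407
grip_force: 0.0
clock: 22.38
tool_pos: [0.6414, -0.1569, 0.158]
tcp_rot: [[-0.243, 0.97, -0.0], [0.97, 0.243, -0.001], [-0.001, -0.001, -1.0]]
ft_force: [0.5, 0.2, -0.3]
width: 0.0417
grip_force: 0.0
side -0.07 225 ztop 0.0587 across [-0.0121  0.0096] along -0.0684 -0.0531
side -0.033 227 ztop 0.0589 across [-0.0097  0.0076] along -0.0325 -0.0006
side 0 292 ztop 0.0589 across [-0.0108  0.0087] along 0.0001 0.0329
side 0.053 19 ztop 0.0539 across [-0.0115  0.0034] along 0.053 0.059
scene -0.07 113 ztop 0.0578 across [-0.0092  0.0089] along -0.0651 -0.0531
scene -0.033 286 ztop 0.0582 across [-0.0108  0.0059] along -0.0329 -0.0002
scene 0 289 ztop 0.0582 across [-0.0097  0.0067] along 0.0 0.0327
scene 0.053 40 ztop 0.0541 across [-0.0127  0.0034] along 0.0532 0.0604
```

View pics/s7.png

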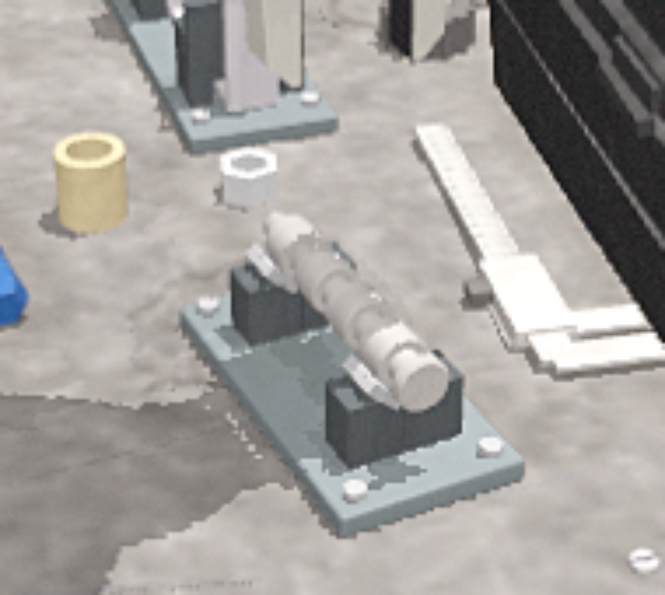

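The picture shows the spool from (285,225) to (420,385), lying in both vees. It is level with its top at 58.5 mm, so the axis is at 48 mm. It's centred, the fingers are clear and the bystanders are where they were. Handing in.

```bash
python3 -c "
from workcell import bot
print(bot.hand_in())"
```

```text
the job is handed in; nothing more can be done
None
```

The spool is out of the cradle and lies level and about centred in both vees of the rest, released; the bystanders showed no movement and the job is handed in, though `hand_in` returned no verdict.

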